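Torque-check a rotor's hub nut with a beam torque wrench

ROBOT

A 7-joint arm with a two-finger parallel gripper is mounted at the origin on a cart in front of the work surface, level with it; the furniture and walls round the work are solid. World frame = base frame: x ahead of the robot, y to its left, z up, the work surface at z = 0. Lengths are in m, angles in rad, forces in N, time in s.
With the tool pointing down it reaches from about 0.425 to 0.875 m from the base axis. Payload 8.4 kg.
Tool frame: the origin (TCP) lies midway between the tips of the shut fingers; the grasp point (between the pads) lies 19 mm behind it; z points along the fingers, y is the line along which they close (so a half turn about z gives the same grasp; the last joint's range is limited). The gripper opens to 85 mm and grips with 20 to 120 N. Pads are 22 mm wide; open, the fingers measure 114 mm over their backs; the gripper's body (76 mm by 85 mm) begins 54 mm behind the grasp point. The pads swing forward as they close: fully open they stand 13 mm farther back than shut.
Start: joints at [-1.361, 0.333, 0.04, 1.465, -0.013, 1.343, -0.059], TCP at [0.198, 0.619, 0.231] pointing down, gripper open.
Joint ranges: [-2.58, 2.58], [-0.38, 2.09], [-1.3, 1.39], [0.25, 2.4], [-1.5, 4.64], [0.08, 2.09], [-2.65, 2.65]. Speed limits (rad/s): [2.22, 2.22, 2.79, 2.79, 3.14, 3.14, 3.14].

INTERFACE

Orientations are given as a 3x3 rotation matrix whose columns are the frame's x, y, z axes.
In Python, from bench import manip, cams gives the robot as it stands.
- The arm moves only by the tool jog_arm, never from a script. Its argument "moves" is a list that holds one entry, the list of rows, each a list of 7 numbers: the shift along the tool's x, y, z in units of 25 mm (1.0 is 25 mm), then the turn, a rotation vector about the tool's x, y, z in units of 6 degrees (1.0 is 6 degrees), then the finger opening in mm, from 0 to 85.4. In form: [[[dx, dy, dz, ax, ay, az, hand], ...]]. A call has 1 to 20 rows; each row shifts and turns the commanded pose from where the row before left it, along the tool's axes as they then stand; what a row does not reach is not made up. A row lasts 1/10 s, in which the tool goes at most 50 mm and 8.59 degrees, less where a joint would pass 70% of its speed; a pose out of reach is approached as far as the arm can. A call is refused whole if a number of a shift passes 1 or a number of a turn 1, either way. A call with a gripper value outside its range is refused whole. The fingers move at their own pace and stop on an object; the grip force is fixed at half the most. Time passes only in rows, so rows that do not move let the fingers close. It gives the time, the measured TCP pose, the force, the opening and the grip force at its end, in the units of the state.
- manip.read_state(): the state, without advancing time (a new reading comes with each control period).
- cams.capture(name): name is "side" or "top" or "wrist"; returns a dict with "img" (400x640x3 uint8, red, green, blue), "fovy" (degrees; the focal length in pixels is half the picture's height over the tangent of half this angle, whatever the lens; pixels are square), "cx", "cy" (the principal point, pixels), "cam_to_world" (4x4, takes a point from camera to world coordinates). Camera axes: x right, y down, z forward; pixel columns grow to the right and rows downward; lengths in m; the calibration is good to about 2 mm. A picture is of the moment at which its call begins. There is no depth.
- manip.sign_off(): hands the job in; it is judged then, once.
The state is a dict: "time": time; "joints": joint angles; "joint_velocities": joint speeds; "joint_torque": joint torques, N m; "tcp_pos": TCP position; "orientation": TCP orientation; "ft_force": force on the tool from outside, world axes, zero at the start; "torque": the same for the moment, N m; "finger_gap": opening from 0.0 (shut) to 1.0 (fully open); "gripper_force": force on a finger pad.
Only numpy, scipy, OpenCV 4.12 (cv2) and the standard library are available. Lean on these libraries where they do the work, as an engineer would, in place of code of your own. Each camera call takes 0.05 s, during which the arm holds its last target. There are 200 camera calls.

TASK

Check that the hub nut of the rotor on its stand holds 1 N m: lift the beam torque wrench off its rest, fit its socket fully home over the nut, and turn the wrench by its handle clockwise (seen from above) until the pointer stands at the long 1 N m mark; keep it there for a good second, never passing the last mark (1.4 N m) and never letting the nut turn. Then ease off, lift the wrench from the nut and put it back on its rest as it was, socket over the post and handle between the two cheeks, leaving the other things on the bench where they are.

Things in the scene. Friction and masses are not known exactly. Their poses are not given: they have to be found in the camera images.
- torque_wrench: Head of the loose beam torque wrench (0.55 kg in all). Origin: centre of the socket's open mouth, on its underside; z up, x along the beam to the handle. Round socket 44 mm across, 22 mm high; hexagon bore 28.5 mm across flats, 18 mm deep, its lowest 4 mm flared to 32.5; the bore's flats face x and every 60 degrees. Centre of mass 12 mm toward the handle; it stands by itself when released.
- wrench_boss (a point): Middle of the steel boss on top of the head, to hold the wrench by: 36 mm along the wrench's x, 24 mm wide in y, from 22 to 47 mm above the socket's mouth. This point lies 34 mm above the mouth and 3 mm behind the socket's axis. A thin pointer runs from the boss along x, 28 mm above the mouth, 119 mm long.
- wrench_beam (a joint): Deflection of the sprung beam (with scale plate and handle) about the socket's axis, rad: 0 unloaded, positive when the handle is forced clockwise from above, 12 N m per rad: 0.083 = 1 N m (the long mark), 0.117 = 1.4 N m (last mark). Marks every 0.2 N m either side of zero under the pointer's tip. A push of 6 N at the middle of the handle gives 1 N m.
- handle_mid (a point): Middle of the black round handle: 18 mm thick, from 124 to 204 mm from the socket's axis; this point is 165 mm from that axis and 12 mm above the socket's mouth and moves with the beam. Between handle and head: a bar 6 mm wide and a scale plate 50 mm wide, ending 124 mm from the axis.
- rotor_stand: Aluminium base plate 116 x 116 x 15 mm, fixed to the bench; carries a black rotor 79 mm across (from 24 to 50 mm above the bench) clamped by the hub nut. Origin: centre of its underside, on the upright nut axis.
- nut_seat (a point): Centre of the top of the nut's flange (46 mm across), 54 mm above the bench, where the socket's mouth stands when fully home. Above it the steel hexagon, 27 mm across flats, 15 mm high; its flats face this point's x axis and every 60 degrees from it. A fitted socket has about 0.1 rad of free play either way before it bears on the nut.
- hub_nut (a joint): Angle of the nut on the rotor, rad: 0 at the start, positive clockwise from above. The nut is tight and slips only at about 1.8 N m.
- wrench_rest: Grey plate 262 x 64 x 8 mm, fixed to the bench. Origin: underside, below the post (21 mm across, 14 mm tall above the plate) that the socket drops over; x points to the handle's end. At x = 165 mm two upright cheeks, about 31 mm apart at the bottom, flaring outward to about 38 mm, tops 33 mm above the bench, take the handle between them.
- rest_post (a point): Foot of that post on the top of the plate, 8 mm above the bench: the middle of the socket's mouth stands here at the start and must again at the end; x to the handle's end.
- foam_rack: White foam tube rack, 72 x 100 x 42 mm, bystander. Origin: centre of its underside.
- marker_black: Black-capped marker pen, 138 mm long, 12 mm thick, bystander.
- forceps: Steel forceps lying flat, 130 mm long, bystander.
- label_tape: Roll of labelling tape, 78 mm across, 19 mm high, bystander.
- rack_blue: Low tube rack with small tubes, 174 x 150 x 39 mm, bystander.
- lab_timer: Small white bench timer, 58 x 66 x 17 mm, bystander.

How it is judged:
By the outcome, as a careful person would: the job done as asked, in the order asked, and still so for the second after the job is handed in, with the robot touching nothing.
It also fails if it takes over 64 s, if anything falls off the work surface, if the arm or the gripper's body presses on something with over 40 N, if the wrist force passes 120 N, or if a joint passes its speed limit or range.

## Working session

There is one attempt and no reset: what is moved stays moved. The work goes in short steps, Python scripts to look and compute and a tool call to move; the robot and the scene stay as the last step left them, time stands still between calls to the robot, and variables do not carry over. Pictures are saved under pics/ and viewed, at most 10 in all, crops included, and the job is handed in when it is done.

Besides the shell and the picture viewer there is one more tool, called after "Call:" in YAML: its name, and indented under it one key for each argument. jog_arm: Moves the arm, as the interface text tells. Its arguments: {"type":"object","properties":{"moves":{"type":"array","items":{"type":"array","items":{"type":"array","items":{"type":"number"}}}}},"required":["moves"]}

```bash
mkdir -p pics; ls; cat > h.py <<'E'
import numpy as np, cv2
from bench import manip, cams
def snap(n,f):
    c=cams.capture(n); cv2.imwrite(f'pics/{f}.png',c['img'][:,:,::-1]); np.savez(f'pics/{f}.npz',**{k:np.array(v) for k,v in c.items()}); return c
def ray(f,u,v):
    c=np.load(f'pics/{f}.npz'); F=200/np.tan(np.radians(c['fovy'])/2); T=c['cam_to_world']
    d=T[:3,:3]@np.array([(u-c['cx'])/F,(v-c['cy'])/F,1]); return T[:3,3],d/np.linalg.norm(d)
def onz(f,u,v,z):
    o,d=ray(f,u,v); return o+d*(z-o[2])/d[2]
def tri(*a):
    A=np.zeros((3,3));b=np.zeros(3);R=[ray(*x) for x in a]
    for o,d in R:
        P=np.eye(3)-np.outer(d,d);A+=P;b+=P@o
    p=np.linalg.solve(A,b); return p,[np.linalg.norm(np.cross(p-o,d)) for o,d in R]
def proj(f,p):
    c=np.load(f'pics/{f}.npz'); F=200/np.tan(np.radians(c['fovy'])/2); T=c['cam_to_world']
    q=T[:3,:3].T@(np.array(p)-T[:3,3]); return q[0]/q[2]*F+c['cx'],q[1]/q[2]*F+c['cy']
E
python3 - <<'E'
from h import *
for n in ('top','side','wrist'):
    c=snap(n,n+'0'); print(n,c['fovy'],c['cx'],c['cy'],np.round(c['cam_to_world'],3).tolist())
print(manip.read_state())
E
```

```text
pics
top 46.512705243743994 325.8952555384445 195.06103707511826 [[-0.023, -0.995, 0.1, 0.416], [-1.0, 0.022, -0.014, -0.017], [0.011, -0.101, -0.995, 1.578], [0.0, 0.0, 0.0, 1.0]]
side 44.41511224715416 317.2090225443597 201.5275991088366 [[-1.0, 0.019, 0.002, 0.572], [0.006, 0.43, -0.903, 1.142], [-0.018, -0.902, -0.431, 0.616], [0.0, 0.0, 0.0, 1.0]]
wrist 70.56246115371279 317.93570576988134 198.78562672739977 [[0.304, 0.915, 0.267, 0.128], [0.953, -0.291, -0.088, 0.641], [-0.003, 0.281, -0.96, 0.373], [0.0, 0.0, 0.0, 1.0]]
{'time': 0.15, 'joints': array([-1.36119536,  0.33373595,  0.03989189,  1.46604498, -0.0134081 ,
        1.34329946, -0.05854292]), 'joint_velocities': array([ 0.00216822, -0.0006069 ,  0.00017802, -0.00171514,  0.0010344 ,
        0.00079335,  0.00069795]), 'joint_torque': array([ 2.46320691e-03, -6.59040427e+01,  1.36724453e+00, -4.05867434e+01,
        1.68660184e-02,  9.75432107e-03, -1.62477178e-07]), 'tcp_pos': array([0.19746821, 0.61891683, 0.23064534]), 'orientation': array([[-9.52675536e-01,  3.03988872e-01, -2.97207124e-04],
       [ 3.03989008e-01,  9.52674802e-01, -1.18492265e-03],
       [-7.70615616e-05, -1.21919452e-03, -9.99999254e-01]]), 'ft_force': array([0.00304602, 0.485365  , 0.25459529]), 'torque': array([-0.02865707,  0.00668397,  0.00262333]), 'gripper_force': 0.0, 'finger_gap': 0.9938027981713512}
```

View pics/top0.png

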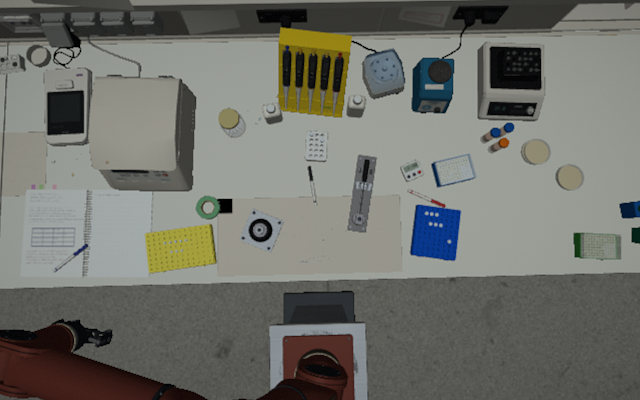

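View pics/side0.png

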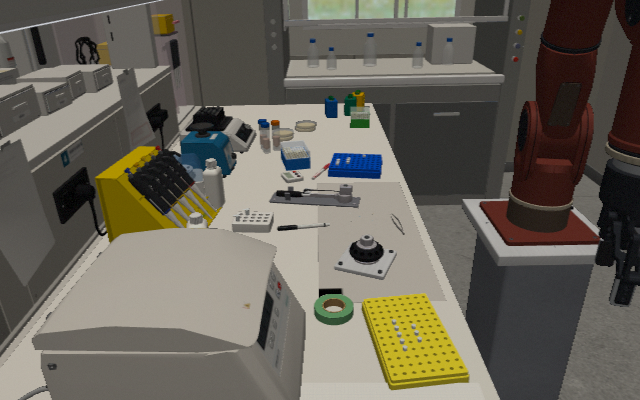

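Top: the wrench lies on its rest with the head at about (357,221) and the handle end at about (368,158). The rotor nut is at about (262,230). Side: the boss is at about (346,190) and the nut at about (367,241). I'll zoom in on both.

```bash
python3 - <<'E'
from h import *
t=cv2.imread('pics/top0.png');s=cv2.imread('pics/side0.png')
a=cv2.resize(t[150:240,340:385],None,fx=6.6,fy=6.6,interpolation=cv2.INTER_CUBIC)
b=cv2.resize(t[205:255,237:287],None,fx=6,fy=6,interpolation=cv2.INTER_CUBIC)
c=cv2.resize(s[178:210,265:365],None,fx=5,fy=5,interpolation=cv2.INTER_CUBIC)
d=cv2.resize(s[228:276,330:400],None,fx=5,fy=5,interpolation=cv2.INTER_CUBIC)
m=np.zeros((600,800,3),np.uint8)
for im,(x,y) in ((a,(0,0)),(b,(300,300)),(c,(300,0))): m[y:y+im.shape[0],x:x+im.shape[1]]=im
e=d[:,50:250]; m[300:540,600:800]=e
cv2.imwrite('pics/m0.png',m)
E
```

```text
(no output)
```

View pics/m0.png

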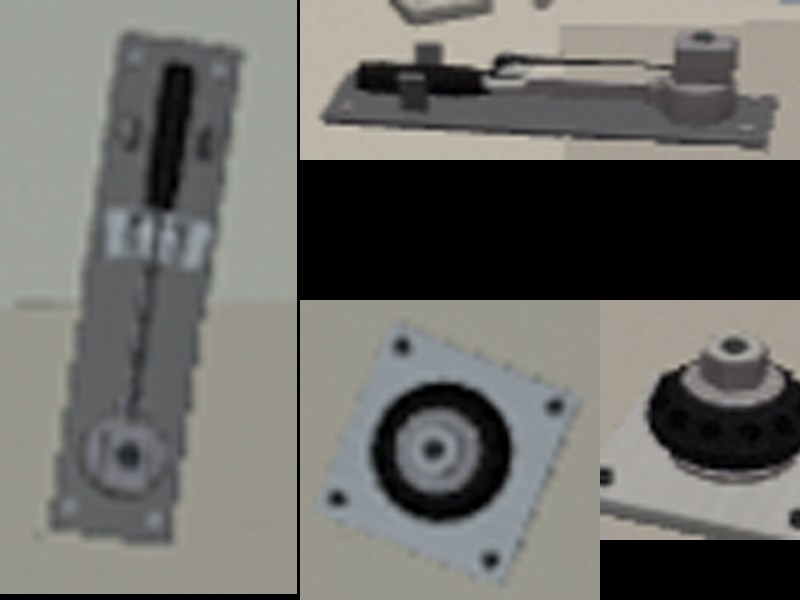

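```bash
python3 - <<'E'
from h import *
f=lambda x,y:(340+(x+.5)/6.6-.5,150+(y+.5)/6.6-.5)
g=lambda x,y:(237+(x-300+.5)/6-.5,205+(y-300+.5)/6-.5)
sd=lambda x,y:(340+(x-600+.5)/5-.5,228+(y-300+.5)/5-.5)
sc=lambda x,y:(265+(x-300+.5)/5-.5,178+(y+.5)/5-.5)
print('boss',tri(('top0',*f(128,455)),('side0',*sc(705,36))),onz('top0',*f(128,455),.055))
print('nut',tri(('top0',*g(433,450)),('side0',*sd(735,345))),onz('top0',*g(433,450),.069))
P=[onz('top0',*f(*p),.008)[:2] for p in ((120,33),(240,50),(172,543),(52,528))]
print('rest',np.round(P,4),np.mean(P,0),[np.linalg.norm(P[i]-P[i-1]) for i in range(4)])
a=(P[0]+P[1]-P[2]-P[3]);print('ang',np.degrees(np.arctan2(a[1],a[0])))
print('handle',onz('top0',*f(178,65),.03),onz('top0',*f(160,208),.03))
P=[onz('top0',*g(*p),.015)[:2] for p in ((397,322),(580,398),(503,580),(317,508))]
print('stand',np.round(P,4),np.mean(P,0),[np.linalg.norm(P[i]-P[i-1]) for i in range(4)])
for i in range(4):
  a=P[i]-P[i-1];print('ang',np.degrees(np.arctan2(a[1],a[0])))
E
```

```text
boss (array([ 0.49188239, -0.14454291,  0.05339473]), [np.float64(0.0015095682102671461), np.float64(0.0015095682102671355)]) [ 0.49029835 -0.14427263  0.055     ]
nut (array([0.46330538, 0.18173937, 0.06789722]), [np.float64(0.0019883149801199532), np.float64(0.001988314980119916)]) [0.46129745 0.18182659 0.069     ]
rest [[ 0.7115 -0.1508]
 [ 0.7012 -0.2128]
 [ 0.4472 -0.1693]
 [ 0.4563 -0.1083]] [ 0.57903974 -0.16026989] [np.float64(0.2587466180320418), np.float64(0.06284931767746062), np.float64(0.25771279011107956), np.float64(0.06168955988464323)]
ang -9.580424378481844
handle [ 0.69013863 -0.17803235  0.03      ] [ 0.61670261 -0.16649435  0.03      ]
stand [[0.5349 0.2084]
 [0.49   0.1067]
 [0.39   0.1508]
 [0.4322 0.2536]] [0.46179049 0.1798754 ] [np.float64(0.11216602936876094), np.float64(0.1112008512282448), np.float64(0.10928220979834799), np.float64(0.11113210921054968)]
ang -23.75726606810556
ang -113.80330898890911
ang 156.18828790556444
ang 67.68363508466999
```

Call:
jog_arm:
  moves:
    - [[-0.77,-0.675,0.16,0,0,0,85],[-0.77,-0.675,0.16,0,0,0,85],[-0.77,-0.675,0.16,0,0,0,85],[-0.77,-0.675,0.16,0,0,0,85],[-0.77,-0.675,0.16,0,0,0,85],[-0.77,-0.675,0.16,0,0,0,85],[-0.77,-0.675,0.16,0,0,0,85],[-0.77,-0.675,0.16,0,0,0,85],[-0.77,-0.675,0.16,0,0,0,85],[-0.77,-0.675,0.16,0,0,0,85],[-0.77,-0.675,0.16,0,0,0,85],[-0.77,-0.675,0.16,0,0,0,85],[-0.77,-0.675,0.16,0,0,0,85],[-0.77,-0.675,0.16,0,0,0,85],[-0.77,-0.675,0.16,0,0,0,85],[-0.77,-0.675,0.16,0,0,0,85],[-0.77,-0.675,0.16,0,0,0,85],[-0.77,-0.675,0.16,0,0,0,85],[-0.77,-0.675,0.16,0,0,0,85],[-0.77,-0.675,0.16,0,0,0,85]]

```text
time: 2.15
tcp_pos: [0.4621, 0.1797, 0.1511]
orientation: [[-0.953, 0.304, -0.0], [0.304, 0.953, 0.0], [0.0, -0.0, -1.0]]
ft_force: [-0.4, -0.3, -0.5]
finger_gap: 0.996
gripper_force: 0.0
```

```bash
python3 - <<'E'
from h import *
c=snap('wrist','w1'); s=manip.read_state(); print(s['time'],s['tcp_pos'],s['joints'],s['orientation'].round(3).tolist())
print(proj('w1',[.4625,.181,.069]))
cv2.imwrite('pics/w1v.png',cv2.resize(cv2.imread('pics/w1.png')[50:350,120:520],None,fx=2,fy=2,interpolation=cv2.INTER_CUBIC))
E
```

```text
2.2 [0.46388069 0.17538728 0.15062305] [-0.83269843  0.07594921  0.40036726  1.95300885 -0.0308491   1.11924031
  0.83784089] [[-0.951, 0.308, 0.0], [0.308, 0.951, -0.002], [-0.001, -0.002, -1.0]]
(np.float64(320.6493990882332), np.float64(207.19972415230063))
```

View pics/w1v.png

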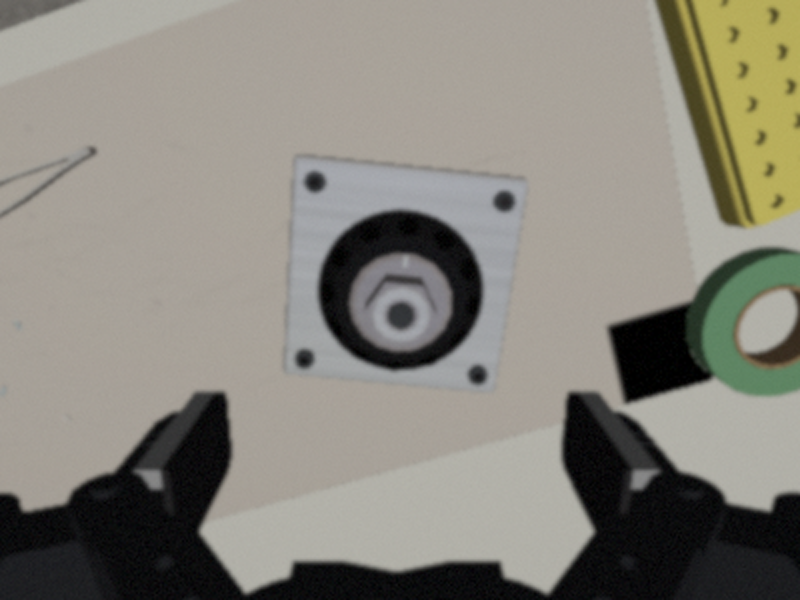

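Wrist: the nut's hole is at full-frame (320,207), within 1 px of the prediction, and one hex flat faces image-up. Next I'll fit the hex angle.

```bash
cat >> h.py <<'E'
def hexpts(c,a,af,z):
    R=af/np.sqrt(3); t=np.radians(a)+np.pi/6+np.arange(7)*np.pi/3
    return np.c_[c[0]+R*np.cos(t),c[1]+R*np.sin(t),np.full(7,z)]
def projn(f,P): return np.array([proj(f,p) for p in P])
E
python3 - <<'E'
from h import *
im=cv2.imread('pics/w1.png',0).astype(np.float32)
G=cv2.GaussianBlur(im,(0,0),1.0); gx=cv2.Sobel(G,5,1,0);gy=cv2.Sobel(G,5,0,1); M=np.hypot(gx,gy)
def samp(P):
    Q=np.concatenate([P[i]+(P[i+1]-P[i])*np.linspace(.1,.9,15)[:,None] for i in range(6)]).astype(np.float32)
    return cv2.remap(M,Q[None,:,0].copy(),Q[None,:,1].copy(),1).mean()
best=[]
for a in np.arange(-30,30,1.):
  b=max((samp(projn('w1',hexpts((.4625+dx,.181+dy),a,.027,.069))),dx,dy) for dx in np.arange(-.003,.0031,.001) for dy in np.arange(-.003,.0031,.001))
  best.append((b[0],a,b[1],b[2]))
for b in sorted(best)[::-1][:10]: print(np.round(b,4))
b=max(best)
v=cv2.resize(cv2.imread('pics/w1.png')[170:235,280:360],None,fx=9,fy=9,interpolation=cv2.INTER_CUBIC)
o=v[:, :400].copy()*0
m=v.copy()
for z,col in ((.069,(0,0,255)),(.054,(0,255,0))):
  P=projn('w1',hexpts((.4625+b[2],.181+b[3]),b[1],.027,z)); Q=((P-[280,170]+.5)*9-.5)
  cv2.polylines(m,[Q.astype(np.int32)],True,col,1)
cv2.imwrite('pics/hx.png',np.hstack([v[90:,160:560],m[90:,160:560]]))
E
```

```text
[ 1.028885e+02 -2.700000e+01  2.000000e-03 -2.000000e-03]
[ 1.028321e+02 -2.800000e+01  2.000000e-03 -2.000000e-03]
[ 1.028096e+02 -2.600000e+01  2.000000e-03 -2.000000e-03]
[ 1.026777e+02 -2.900000e+01  2.000000e-03 -2.000000e-03]
[ 1.026556e+02  2.800000e+01  2.000000e-03 -2.000000e-03]
[ 1.026485e+02  2.900000e+01  2.000000e-03 -2.000000e-03]
[ 1.026452e+02  2.300000e+01  2.000000e-03 -2.000000e-03]
[ 1.026329e+02 -3.000000e+01  2.000000e-03 -2.000000e-03]
[ 1.026208e+02 -2.500000e+01  2.000000e-03 -2.000000e-03]
[ 1.026138e+02  1.700000e+01  2.000000e-03 -2.000000e-03]
```

View pics/hx.png

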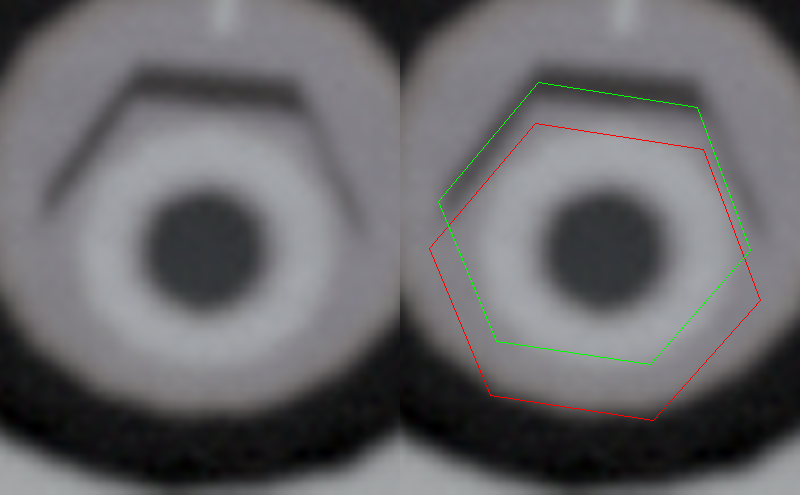

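```bash
python3 - <<'E'
from h import *
f=lambda u,v,z:onz('w1',280+(u+160.5)/9-.5,170+(v+90.5)/9-.5,z)[:2]
A=[f(40,210,.054),f(135,68,.054),f(302,82,.054),f(362,228,.054)]
for p,q in zip(A,A[1:]):
  d=q-p;print('len',np.linalg.norm(d),'normal mod60',(np.degrees(np.arctan2(d[1],d[0]))+90)%60)
d=f(300,112,.069)-f(135,100,.069);print('top',np.linalg.norm(d),(np.degrees(np.arctan2(d[1],d[0]))+90)%60)
m=(A[1]+A[2])/2;d=A[2]-A[1];n=np.array([-d[1],d[0]])/np.linalg.norm(d)
print('centre',m+n*.0135,m-n*.0135,'hole',f(203,250,.069), 'mark',f(222,15,.054))
h=f(203,250,.069);k=f(222,15,.054)-h;print('markdir',np.degrees(np.arctan2(k[1],k[0])))
# flat tangent lines in image: sample dark band centre columns
im=cv2.imread('pics/w1.png',0)
s=manip.read_state();print(s['time'],s['tcp_pos'],s['orientation'].round(4).tolist())
E
```

```text
len 0.017204291816329147 normal mod60 39.06045851371829
len 0.016246928722901358 normal mod60 37.3829366840246
len 0.016048804613230525 normal mod60 34.66448936938096
top 0.015085043722093096 38.019731180771515
centre [0.4381014  0.19097625] [0.46302498 0.18059286] hole [0.46241907 0.18036037] mark [0.44498903 0.18788806]
markdir 156.6414298599691
2.2 [0.46388069 0.17538728 0.15062305] [[-0.9514, 0.308, 0.0004], [0.308, 0.9514, -0.0018], [-0.0009, -0.0016, -1.0]]
```

Call:
jog_arm:
  moves:
    - [[-0.35,-0.846,0,0,0,0,85],[-0.35,-0.846,0,0,0,0,85],[-0.35,-0.846,0,0,0,0,85],[-0.35,-0.846,0,0,0,0,85],[-0.35,-0.846,0,0,0,0,85],[-0.35,-0.846,0,0,0,0,85],[-0.35,-0.846,0,0,0,0,85],[-0.35,-0.846,0,0,0,0,85],[-0.35,-0.846,0,0,0,0,85],[-0.35,-0.846,0,0,0,0,85],[-0.35,-0.846,0,0,0,0,85],[-0.35,-0.846,0,0,0,0,85],[-0.35,-0.846,0,0,0,0,85],[-0.35,-0.846,0,0,0,0,85],[0,0,0,0,0,-0.71,85],[0,0,0,0,0,-0.71,85],[0,0,0,0,0,0,85],[0,0,0,0,0,0,85]]

```text
time: 4.0
tcp_pos: [0.4884, -0.1385, 0.1513]
orientation: [[-0.987, 0.161, -0.0], [0.161, 0.987, 0.0], [0.0, 0.0, -1.0]]
ft_force: [0.4, 0.1, -0.2]
finger_gap: 0.994
gripper_force: 0.0
```

```bash
python3 - <<'E'
from h import *
c=snap('wrist','w2'); s=manip.read_state(); print(s['time'],s['tcp_pos'],s['joints'],s['orientation'].round(4).tolist())
print(proj('w2',[.4905,-.1443,.055]),proj('w2',[.64,-.17,.03]))
cv2.imwrite('pics/w2v.png',cv2.resize(cv2.imread('pics/w2.png')[0:300,120:520],None,fx=2,fy=2,interpolation=cv2.INTER_CUBIC))
E
```

```text
4.05 [ 0.4884003  -0.13844117  0.15127892] [-0.45535485  0.108593    0.69268946  1.93749498 -0.07694358  1.12169564
  1.67678435] [[-0.9869, 0.1612, -0.0001], [0.1612, 0.9869, 0.0001], [0.0001, 0.0, -1.0]]
(np.float64(312.52926062376065), np.float64(205.62069774135745)) (np.float64(312.61379601047196), np.float64(327.8902527691139))
```

View pics/w2v.png

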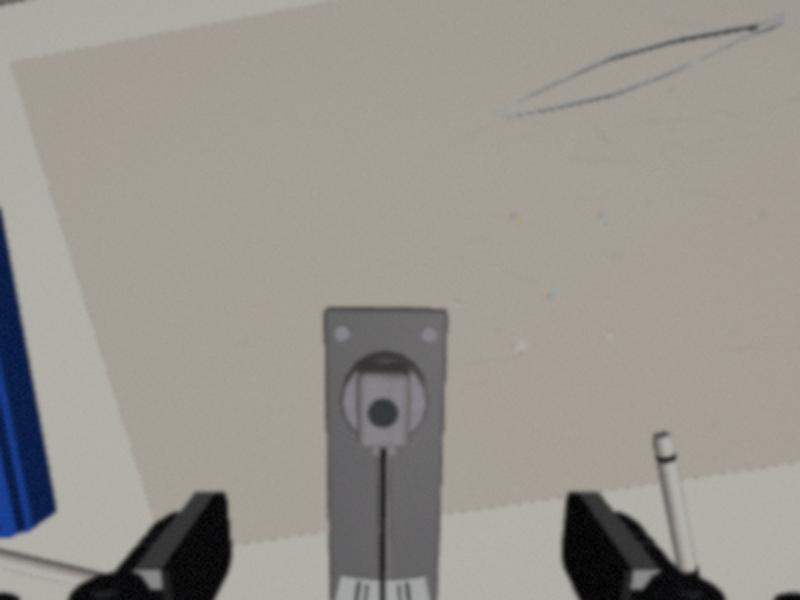

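```bash
python3 - <<'E'
from h import *
f=lambda u,v,z:onz('w2',120+(u+.5)/2-.5,(v+.5)/2-.5,z)
print('bosstop',f(383,408,.055),'hole',f(382,412,.055),'ends',np.linalg.norm(f(383,372,.055)-f(383,445,.055)),'w',np.linalg.norm(f(358,408,.055)-f(408,408,.055)))
for y in (330,560):
  a,b=f(325.5 if y<400 else 329,y,.008),f(446.5 if y<400 else 440.5,y,.008); print((a+b)/2, np.linalg.norm(a-b))
print('hole tri',tri(('w2',120+382.5/2-.5,412.5/2-.5),('top0',358.97,218.51),('side0',345.6,184.8)))
c=f(382,412,.055)[:2]; T=np.array([.4884,-.1384]); R=np.array([[-.9869,.1612],[.1612,.9869]])
print('d tool for boss', R.T@(f(383,408,.055)[:2]-T)/.025)
E
```

```text
bosstop [ 0.48860835 -0.14512603  0.055     ] hole [ 0.49036454 -0.14587451  0.055     ] ends 0.03379330233471605 w 0.02208508280052932
[ 0.46217346 -0.14021666  0.008     ] 0.061489223210393594
[ 0.59307364 -0.1630671   0.008     ] 0.06400783756079442
hole tri (array([ 0.49160874, -0.14536686,  0.05283636]), [np.float64(0.0008803276007624998), np.float64(0.0014915497149142688), np.float64(0.0017500620754393452)])
d tool for boss [-0.0515942 -0.2641732]
```

Boss top centre is at (0.4886,-0.1451), and its measured size of 34x22 mm matches the text. Descending and gripping now.

Call:
jog_arm:
  moves:
    - [[-0.05,-0.26,0,0,0,0.05,85],[0,0,0.55,0,0,0,85],[0,0,0.55,0,0,0,85],[0,0,0.55,0,0,0,85],[0,0,0.55,0,0,0,70],[0,0,0.55,0,0,0,60],[0,0,0.55,0,0,0,60],[0,0,0.55,0,0,0,60],[0,0,0.55,0,0,0,60],[0,0,0.19,0,0,0,60],[0,0,0.18,0,0,0,60],[0,0,0,0,0,0,40],[0,0,0,0,0,0,40],[0,0,0,0,0,0,15],[0,0,0,0,0,0,0],[0,0,0,0,0,0,0],[0,0,0,0,0,0,0],[0,0,0,0,0,0,0],[0,0,0,0,0,0,0],[0,0,0,0,0,0,0]]

```text
time: 6.05
tcp_pos: [0.4891, -0.1454, 0.0327]
orientation: [[-0.986, 0.165, 0.001], [0.165, 0.986, 0.0], [-0.001, 0.0, -1.0]]
ft_force: [-2.6, 0.5, 7.0]
finger_gap: 0.27
gripper_force: 59.5
```

Call:
jog_arm:
  moves:
    - [[0,0,-0.2,0,0,0,0],[0,0,-0.4,0,0,0,0],[0,0,-0.4,0,0,0,0],[0,0,-0.5,0,0,0,0],[0,0,-0.6,0,0,0,0],[0,0,-0.7,0,0,0,0],[0,0,-0.7,0,0,0,0],[0,0,-0.3,0,0,0,0],[0,0,-0.2,0,0,0,0],[0,0,0,0,0,0,0],[0,0,0,0,0,0,0]]

```text
time: 7.15
tcp_pos: [0.4883, -0.1451, 0.1315]
orientation: [[-0.986, 0.164, -0.001], [0.164, 0.986, 0.0], [0.001, -0.0, -1.0]]
ft_force: [0.8, -0.5, -5.1]
finger_gap: 0.269
gripper_force: 59.3
```

```bash
python3 - <<'E'
from h import *
c=snap('wrist','w3'); s=manip.read_state(); print(s['time'],s['tcp_pos'],s['ft_force'],s['finger_gap'],s['orientation'].round(4).tolist())
cv2.imwrite('pics/w3v.png',cv2.resize(cv2.imread('pics/w3.png')[100:400,120:520],None,fx=2,fy=2,interpolation=cv2.INTER_CUBIC))
E
```

```text
7.2 [ 0.48814523 -0.14515118  0.13138896] [ 0.0791012  -0.02037258 -5.7020892 ] 0.2685341841023354 [[-0.9864, 0.1646, -0.0013], [0.1646, 0.9864, -0.0], [0.0012, -0.0002, -1.0]]
```

View pics/w3v.png

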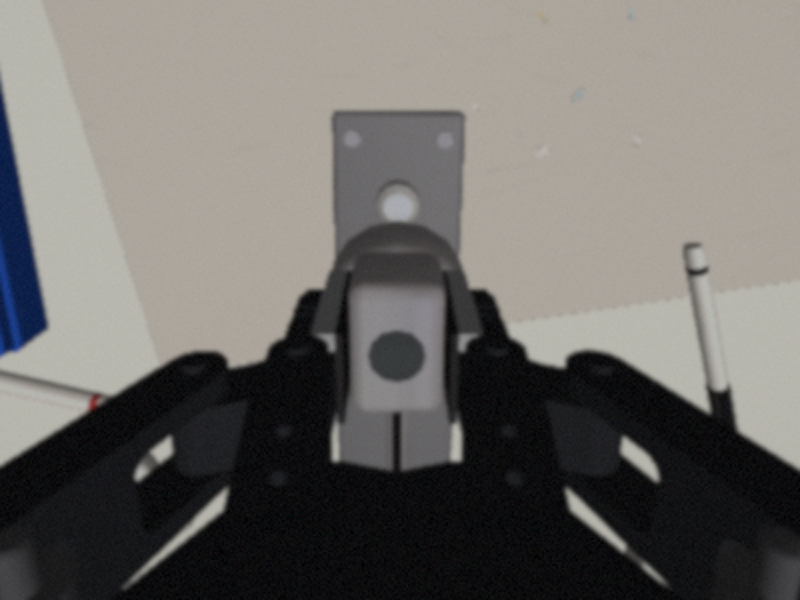

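Wrist, holding: the boss hole is at zoomed (397,355) and the rest's post top at (398,205), so both can be measured.

```bash
python3 - <<'E'
from h import *
f=lambda u,v,z:onz('w3',120+(u+.5)/2-.5,100+(v+.5)/2-.5,z)
h=f(397,355,.1537);p=f(398,205,.022);print('hole',h,'post',p)
s=manip.read_state();R=s['orientation'][:2,:2]
o=R.T@(h[:2]-s['tcp_pos'][:2]);print('hole in tool mm',o*1e3,'boss ends',R.T@(f(397,281,.1537)[:2]-s['tcp_pos'][:2]),R.T@(f(397,410,.1537)[:2]-s['tcp_pos'][:2]))
print('post vs tcp at grasp, tool mm',1e3*R.T@(p[:2]-[.4891,-.1454]))
a,b=f(333,112,.008),f(464,112,.008);c,d=f(336,240,.008),f(461,240,.008)
v=(c+d-a-b)[:2];print(np.degrees(np.arctan2(v[1],v[0])))
E
```

```text
hole [ 0.48971119 -0.14570282  0.1537    ] post [ 0.49212553 -0.14566894  0.022     ]
hole in tool mm [-1.63540451 -0.28634998] boss ends [ 0.01774591 -0.00029103] [-0.01711522 -0.00028261]
post vs tcp at grasp, tool mm [-3.02852333  0.23274279]
-9.417979847778946
```

Call:
jog_arm:
  moves:
    - [[0.1,0.35,0,0,0,0,0],[0.18,0.7,0,0,0,0,0],[0.18,0.7,0,0,0,0,0],[0.18,0.7,0,0,0,0,0],[0.18,0.7,0,0,0,0,0],[0.18,0.7,0,0,0,0,0],[0.18,0.7,0,0,0,0,0],[0.18,0.7,0,0,0,0,0],[0.18,0.7,0,0,0,0,0],[0.18,0.7,0,0,0,0,0],[0.18,0.7,0,0,0,0,0],[0.18,0.7,0,0,0,0,0],[0.18,0.7,0,0,0,0,0],[0.18,0.7,0,0,0,0,0],[0.18,0.7,0,0,0,0,0],[0.18,0.7,0,0,0,0,0],[0.18,0.7,0,0,0,0,0],[0.18,0.7,0,0,0,0,0],[0.09,0.47,0,0,0,0,0],[0,0,0,0,0,0.75,0]]

```text
time: 9.2
tcp_pos: [0.4602, 0.184, 0.1317]
orientation: [[-0.971, 0.239, -0.001], [0.239, 0.971, -0.0], [0.001, -0.0, -1.0]]
ft_force: [0.2, -0.1, -4.7]
finger_gap: 0.269
gripper_force: 59.4
```

Call:
jog_arm:
  moves:
    - [[0,0,0,0,0,0.75,0],[0,0,0,0,0,0.75,0],[0,0,0,0,0,0,0],[0,0,0,0,0,0,0],[0,0,0,0,0,0,0]]

```text
time: 9.7
tcp_pos: [0.4608, 0.1818, 0.132]
orientation: [[-0.921, 0.389, -0.0], [0.389, 0.921, -0.0], [0.0, -0.0, -1.0]]
ft_force: [-0.6, 0.7, -5.1]
finger_gap: 0.269
gripper_force: 59.3
```

```bash
python3 - <<'E'
from h import *
s=manip.read_state();R=s['orientation'][:2,:2]
print(s['time'],s['tcp_pos'],s['orientation'].round(4).tolist(),s['ft_force'],np.degrees(np.arctan2(R[1,0],R[0,0])))
print('shift units',R.T@(np.array([.4627,.1806])-s['tcp_pos'][:2])/.025-np.array([-2.7,-.1])/25)
E
```

```text
9.7 [0.46077842 0.18176381 0.13197943] [[-0.9214, 0.3887, -0.0002], [0.3887, 0.9214, -0.0002], [0.0001, -0.0002, -1.0]] [-0.57705695  0.73067367 -5.12358883] 157.12598986964818
shift units [ 0.01908617 -0.00901439]
```

Call:
jog_arm:
  moves:
    - [[0.02,-0.01,0.4,0,0,0,0],[0,0,0.4,0,0,0,0],[0,0,0.4,0,0,0,0],[0,0,0.2,0,0,0,0],[0,0,0.1,0,0,0,0],[0,0,0.1,0,0,0,0],[0,0,0.1,0,0,0,0],[0,0,0,0,0,0,0]]

```text
time: 10.5
tcp_pos: [0.4598, 0.1824, 0.0896]
orientation: [[-0.921, 0.39, -0.001], [0.39, 0.921, 0.001], [0.001, 0.0, -1.0]]
ft_force: [-2.9, 2.3, -3.4]
finger_gap: 0.269
gripper_force: 59.7
```

Call:
jog_arm:
  moves:
    - [[0.03,0,0.08,0,0,0,0],[0,0,0.08,0,0,0,0],[0,0,0.08,0,0,0,0],[0,0,0,0,0,0,0]]

```text
time: 10.9
tcp_pos: [0.4593, 0.1823, 0.0832]
orientation: [[-0.921, 0.39, -0.001], [0.39, 0.921, 0.0], [0.001, -0.0, -1.0]]
ft_force: [-3.0, 3.3, -6.9]
finger_gap: 0.263
gripper_force: 59.7
```

Call:
jog_arm:
  moves:
    - [[0.03,0.02,0.07,0,0,0,0],[0,0,0.06,0,0,0,0],[0,0,0.06,0,0,0,0],[0,0,0,0,0,0,0]]

```text
time: 11.3
tcp_pos: [0.4592, 0.1826, 0.0789]
orientation: [[-0.921, 0.391, -0.0], [0.391, 0.921, -0.0], [-0.0, -0.0, -1.0]]
ft_force: [-3.6, 0.8, -1.8]
finger_gap: 0.266
gripper_force: 60.2
```

Call:
jog_arm:
  moves:
    - [[0.02,0,0.05,0,0,0,0],[0,0,0,0,0,0,0],[0,0,0,0,0,0,0]]

```text
time: 11.6
tcp_pos: [0.4592, 0.1827, 0.0786]
orientation: [[-0.92, 0.391, 0.001], [0.391, 0.92, 0.0], [-0.001, 0.001, -1.0]]
ft_force: [-5.9, -2.5, 9.9]
finger_gap: 0.272
gripper_force: 61.8
```

Call:
jog_arm:
  moves:
    - [[0,0,-0.03,0,0,0,40],[0,0,0,0,0,0,50],[0,0,0,0,0,0,50],[0,0,0,0,0,0,50],[0,0,-0.5,0,0,0,50],[0,0,-0.5,0,0,0,50],[0,0,-0.5,0,0,0,50],[0,0,-0.5,0,0,0,50],[-0.67,0,0,0,0,0,50],[-0.67,0,0,0,0,0,50],[-0.67,0,0,0,0,0,50],[-0.67,0,0,0,0,0,50],[-0.67,0,0,0,0,0,50],[-0.67,0,0,0,0,0,50],[-0.67,0,0,0,0,0,50],[-0.67,0,0,0,0,0,50],[-0.67,0,0,0,0,0,50],[-0.67,0,0,0,0,0,50],[0,0,0,0,0,0,50],[0,0,0,0,0,0,50]]

```text
time: 13.6
tcp_pos: [0.6127, 0.1177, 0.1287]
orientation: [[-0.921, 0.391, -0.0], [0.391, 0.921, 0.0], [0.0, -0.0, -1.0]]
ft_force: [-1.1, 0.2, -0.6]
finger_gap: 0.588
gripper_force: 0.0
```

```bash
python3 - <<'E'
from h import *
c=snap('wrist','w4'); s=manip.read_state(); print(s['time'],s['tcp_pos'],s['ft_force'],s['finger_gap'],s['orientation'].round(4).tolist(),s['joints'])
for n,p in (('mid',165),('axis',0),('tip',119)):
    a=np.radians(-23); q=np.array([.4627,.1806])+p/1e3*np.array([np.cos(a),np.sin(a)]); print(n,q,proj('w4',[*q,{165:.075,0:.101,119:.082}[p]]))
cv2.imwrite('pics/w4v.png',cv2.resize(cv2.imread('pics/w4.png')[0:400,120:520],None,fx=1.5,fy=1.5,interpolation=cv2.INTER_CUBIC))
E
```

```text
13.65 [0.61240209 0.11800452 0.12866074] [ 0.42922324 -0.12434928 -0.11447655] 0.586407624673013 [[-0.9207, 0.3902, -0.0003], [0.3902, 0.9207, 0.0003], [0.0004, 0.0002, -1.0]] [-0.64746682  0.37684083  0.48581604  1.67688909 -0.19106872  1.13534494
  1.06038135]
mid [0.6145833  0.11612936] (np.float64(318.29096757724477), np.float64(221.8653980218107))
axis [0.4627 0.1806] (np.float64(318.39121345349133), np.float64(-75.91464949179417))
tip [0.57224008 0.134103  ] (np.float64(318.311309091907), np.float64(161.3348322628418))
```

View pics/w4v.png

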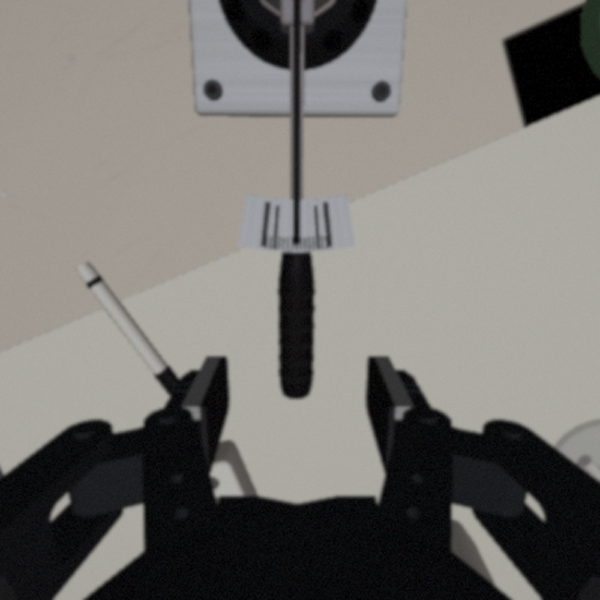

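Wrist: the wrench stands on the nut with the pointer at zero (297,240). The 1 N m marks are at 279 and 316, the last marks at 265 and 327. The handle runs straight down the middle to (296,395). I'll lower the fingers astride it.

Call:
jog_arm:
  moves:
    - [[0.05,0,0.5,0,0,0,50],[0,0,0.54,0,0,0,50],[0,0,0.54,0,0,0,50],[0,0,0.54,0,0,0,50],[0,0,0.54,0,0,0,50],[0,0,0.54,0,0,0,50],[0,0,0,0,0,0,32],[0,0,0,0,0,0,32],[0,0,0,0,0,0,32],[0,0,0,0,0,0,32]]

```text
time: 14.65
tcp_pos: [0.6123, 0.1182, 0.0491]
orientation: [[-0.921, 0.39, 0.001], [0.39, 0.921, 0.0], [-0.001, 0.001, -1.0]]
ft_force: [-0.3, 0.1, -0.4]
finger_gap: 0.378
gripper_force: 0.0
```

Call:
jog_arm:
  moves:
    - [[0,-0.13,0,0,0,0.19,32],[0,-0.13,0,0,0,0.19,32],[0,-0.13,0,0,0,0.19,32],[0,-0.13,0,0,0,0.19,32],[0,-0.13,0,0,0,0.19,32],[0,-0.13,0,0,0,0.19,32],[0,0,0,0,0,0,32]]

```text
time: 15.35
tcp_pos: [0.603, 0.1, 0.0483]
orientation: [[-0.867, 0.499, -0.0], [0.499, 0.867, -0.0], [0.0, -0.0, -1.0]]
ft_force: [0.2, 0.0, 0.1]
finger_gap: 0.373
gripper_force: 0.2
```

```bash
cat >> h.py <<'E'
def rep():
    s=manip.read_state();p=s['tcp_pos'][:2]-[.4627,.1806];t=np.array([p[1],-p[0]])/np.linalg.norm(p)
    R=s['orientation']
    print('t',s['time'],'tcp',s['tcp_pos'].round(4),'ang',np.arctan2(p[1],p[0]).round(4),'r',np.linalg.norm(p).round(4),'yaw',np.arctan2(-R[1,0],-R[0,0]).round(4),'Fcw',(-s['ft_force'][:2]@t).round(2),'F',s['ft_force'].round(2),'M',s['torque'].round(2),'gap',s['finger_gap'].round(3))
E
python3 -c "
from h import *
rep()"
```

```text
Traceback (most recent call last):
  File "h.py", line 25, in rep
    print('t',s['time'],'tcp',s['tcp_pos'].round(4),'ang',np.arctan2(p[1],p[0]).round(4),'r',np.linalg.norm(p).round(4),'yaw',np.arctan2(-R[1,0],-R[0,0]).round(4),'Fcw',(-s['ft_force'][:2]@t).round(2),'F',s['ft_force'].round(2),'M',s['torque'].round(2),'gap',s['finger_gap'].round(3))
                                                                                                                                                                                                                                                                   ^^^^^^^^^^^^^^^^^^^^^
AttributeError: 'float' object has no attribute 'round'
```

Call:
jog_arm:
  moves:
    - [[0,-0.13,0,0,0,0.19,32],[0,-0.13,0,0,0,0.19,32],[0,0,0,0,0,0,32],[0,0,0,0,0,0,32]]

```text
time: 15.75
tcp_pos: [0.5999, 0.0949, 0.0483]
orientation: [[-0.847, 0.531, 0.0], [0.531, 0.847, -0.0], [-0.0, -0.0, -1.0]]
ft_force: [-0.3, 0.1, 0.1]
finger_gap: 0.376
gripper_force: 0.2
```

```bash
sed -i "s/,'gap',s\['finger_gap'\].round(3)//" h.py; python3 -c "
from h import *
rep()"
```

```text
t 15.75 tcp [0.5999 0.0949 0.0483] ang -0.5584 r 0.1618 yaw -0.5601 Fcw -0.05 F [-0.27  0.11  0.12] M [ 0.07 -0.05 -0.04]
```

Call:
jog_arm:
  moves:
    - [[0,-0.13,0,0,0,0.19,32],[0,0,0,0,0,0,32],[0,0,0,0,0,0,32]]

```text
time: 16.05
tcp_pos: [0.5982, 0.0922, 0.0484]
orientation: [[-0.836, 0.548, 0.0], [0.548, 0.836, 0.0], [-0.0, 0.0, -1.0]]
ft_force: [-0.1, 0.5, -0.5]
finger_gap: 0.373
gripper_force: 0.4
```

```bash
python3 -c "
from h import *
rep();snap('wrist','w5')
v=cv2.imread('pics/w5.png')[0:200,170:470];cv2.imwrite('pics/w5v.png',cv2.resize(v,None,fx=2.6,fy=2.6,interpolation=cv2.INTER_CUBIC))"
```

```text
t 16.05 tcp [0.5982 0.0922 0.0484] ang -0.5779 r 0.1618 yaw -0.58 Fcw 0.38 F [-0.11  0.53 -0.48] M [ 0.17 -0.05 -0.05]
```

View pics/w5v.png

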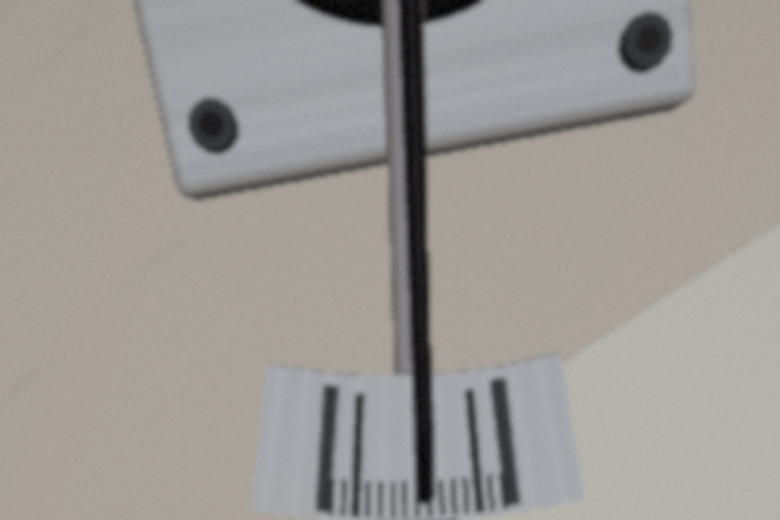

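Wrist: the pointer is at 425 and the 1 N m marks at 357 and 478, so it now reads about 0.12 N m. The play is taken up.

Call:
jog_arm:
  moves:
    - [[0,-0.13,0,0,0,0.19,32],[0,-0.13,0,0,0,0.19,32],[0,-0.1,0,0,0,0.15,32],[0,0,0,0,0,0,32],[0,0,0,0,0,0,32]]

```text
time: 16.6
tcp_pos: [0.5932, 0.0851, 0.0484]
orientation: [[-0.805, 0.593, 0.0], [0.593, 0.805, 0.0], [-0.0, 0.0, -1.0]]
ft_force: [0.9, 2.7, -0.2]
finger_gap: 0.38
gripper_force: 1.3
```

```bash
python3 -c "
from h import *
rep();snap('wrist','w6')
a=cv2.imread('pics/w5.png',0);b=cv2.imread('pics/w6.png',0)
for n,im in (('w5',a),('w6',b)):
  for y in (160,188):
    print(n,y,im[y,260:375].tolist())
"
```

```text
t 16.6 tcp [0.5932 0.0851 0.0484] ang -0.6319 r 0.1618 yaw -0.6352 Fcw 2.67 F [ 0.86  2.67 -0.2 ] M [ 0.57 -0.14  0.05]
w5 160 [161, 164, 163, 161, 163, 162, 165, 163, 162, 165, 164, 165, 166, 166, 169, 169, 169, 167, 166, 164, 165, 164, 168, 167, 167, 168, 170, 170, 168, 166, 165, 165, 155, 128, 89, 62, 54, 59, 85, 125, 155, 162, 164, 165, 166, 153, 119, 76, 70, 107, 141, 161, 166, 166, 164, 164, 168, 170, 168, 165, 165, 166, 163, 165, 166, 167, 166, 161, 138, 94, 51, 21, 26, 23, 29, 61, 107, 144, 164, 169, 166, 164, 165, 166, 165, 167, 166, 166, 158, 131, 91, 63, 90, 133, 157, 164, 167, 168, 161, 142, 106, 72, 54, 56, 65, 92, 131, 157, 167, 170, 168, 169, 166, 163, 164]
w5 188 [164, 163, 164, 162, 162, 161, 163, 165, 166, 164, 169, 168, 170, 169, 167, 166, 164, 164, 165, 167, 168, 166, 170, 168, 170, 167, 165, 164, 165, 166, 158, 133, 100, 67, 57, 54, 57, 81, 126, 151, 152, 125, 110, 131, 143, 120, 75, 69, 108, 133, 126, 113, 132, 153, 152, 127, 112, 137, 156, 154, 132, 123, 143, 150, 133, 113, 133, 155, 155, 126, 76, 31, 14, 11, 18, 42, 80, 117, 123, 115, 131, 155, 153, 131, 111, 
[... 563 characters left out ...]
8, 167, 167, 159, 132, 94, 64, 91, 132, 155, 166, 167, 167, 164, 145, 110, 73, 58, 55, 60, 88, 130, 157, 167, 170, 171, 170, 169, 167, 166]
w6 188 [163, 164, 165, 163, 164, 163, 164, 166, 168, 168, 169, 169, 171, 169, 168, 168, 167, 168, 169, 167, 168, 168, 170, 172, 171, 169, 167, 166, 166, 166, 160, 141, 106, 72, 57, 57, 53, 77, 117, 149, 150, 130, 111, 132, 144, 123, 78, 70, 108, 134, 137, 118, 130, 153, 152, 128, 111, 135, 158, 156, 128, 115, 137, 151, 141, 124, 135, 158, 157, 133, 112, 131, 154, 153, 126, 113, 122, 112, 75, 32, 13, 11, 18, 29, 79, 124, 154, 156, 129, 114, 135, 145, 120, 76, 71, 113, 139, 131, 113, 129, 153, 156, 128, 89, 57, 54, 55, 59, 79, 115, 148, 164, 168, 171, 172]
```

Reads about 0.46 N m by the marks, and 2.7 N x 0.165 m = 0.44 agrees. Continuing in small steps.

Call:
jog_arm:
  moves:
    - [[0,-0.13,0,0,0,0.19,32],[0,0,0,0,0,0,32],[0,0,0,0,0,0,32]]

```text
time: 16.95
tcp_pos: [0.5912, 0.0823, 0.0484]
orientation: [[-0.793, 0.609, 0.0], [0.609, 0.793, 0.0], [0.0, 0.0, -1.0]]
ft_force: [0.7, 3.6, 0.1]
finger_gap: 0.378
gripper_force: 1.7
```

```bash
cat >> h.py <<'E'
def dial(f,y=188):
    snap('wrist',f); im=cv2.imread(f'pics/{f}.png',0).astype(float)
    r=im[y-2:y+3].mean(0)[255:385]; w=np.clip(50-r,0,None); 
    print('pointer',255+(w*np.arange(len(r))).sum()/w.sum()); print(im[y,255:375].astype(int).tolist())
E
python3 -c "
from h import *
rep();dial('w7')"
```

```text
t 16.95 tcp [0.5912 0.0823 0.0484] ang -0.653 r 0.1618 yaw -0.6554 Fcw 3.26 F [0.72 3.55 0.05] M [ 0.8  -0.15  0.05]
pointer 344.92202462380305
[162, 163, 165, 164, 165, 163, 163, 164, 164, 164, 163, 166, 168, 169, 168, 170, 169, 171, 170, 171, 168, 166, 167, 167, 168, 165, 168, 169, 171, 172, 170, 166, 166, 167, 168, 163, 145, 111, 76, 59, 54, 57, 72, 110, 141, 152, 133, 115, 129, 145, 123, 80, 64, 96, 130, 132, 118, 119, 145, 151, 134, 114, 136, 158, 156, 129, 119, 137, 154, 145, 121, 124, 146, 154, 136, 114, 130, 154, 153, 128, 115, 134, 155, 148, 123, 93, 72, 44, 19, 13, 13, 16, 21, 42, 87, 132, 147, 125, 81, 64, 101, 132, 135, 116, 121, 146, 156, 136, 95, 62, 53, 54, 60, 73, 106, 141, 162, 168, 169, 171]
```

Call:
jog_arm:
  moves:
    - [[0,-0.13,0,0,0,0.19,32],[0,-0.13,0,0,0,0.19,32],[0,0,0,0,0,0,32],[0,0,0,0,0,0,32]]

```text
time: 17.4
tcp_pos: [0.5871, 0.0773, 0.0484]
orientation: [[-0.768, 0.641, 0.0], [0.641, 0.768, 0.0], [0.0, 0.0, -1.0]]
ft_force: [1.3, 5.2, -0.4]
finger_gap: 0.376
gripper_force: 2.5
```

```bash
python3 -c "
from h import *
rep();dial('w8')
cv2.imwrite('pics/w8v.png',cv2.resize(cv2.imread('pics/w8.png')[0:225,170:470],None,fx=2.6,fy=2.6,interpolation=cv2.INTER_CUBIC))"
```

```text
t 17.4 tcp [0.5871 0.0773 0.0484] ang -0.6929 r 0.1617 yaw -0.6958 Fcw 4.89 F [ 1.34  5.24 -0.41] M [ 1.13 -0.22  0.12]
pointer 351.25613496932516
[164, 164, 165, 165, 165, 165, 165, 165, 164, 164, 163, 164, 168, 170, 168, 167, 170, 170, 171, 169, 167, 167, 167, 169, 168, 169, 169, 168, 171, 171, 170, 169, 167, 167, 166, 161, 146, 114, 77, 56, 55, 53, 69, 109, 140, 151, 133, 113, 129, 143, 126, 82, 61, 94, 132, 143, 128, 124, 143, 150, 134, 114, 135, 158, 156, 127, 110, 131, 156, 154, 133, 128, 148, 154, 136, 117, 131, 155, 154, 128, 111, 132, 155, 153, 126, 118, 140, 152, 138, 115, 124, 139, 119, 75, 33, 13, 19, 12, 20, 49, 95, 128, 133, 116, 114, 140, 152, 135, 96, 58, 53, 53, 58, 70, 106, 139, 161, 168, 170, 173]
```

View pics/w8v.png

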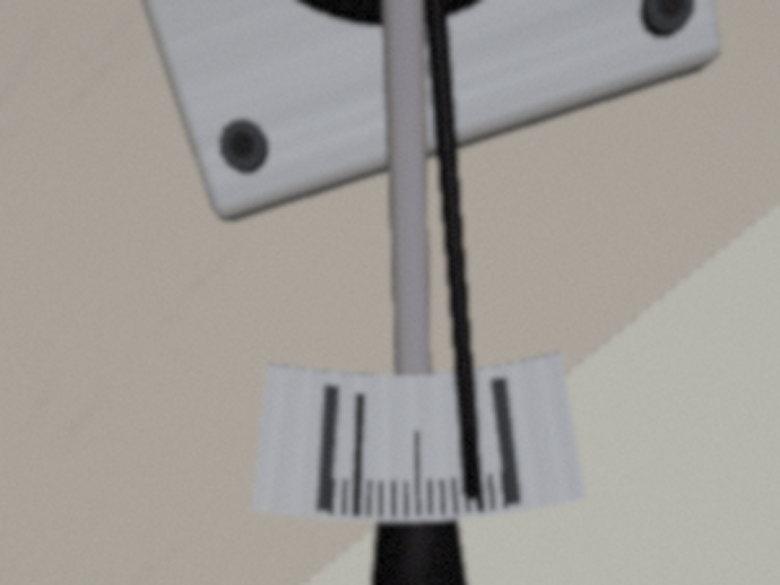

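Wrist: the pointer is at 351, just short of the 1 N m mark at 353.7. I'll check the parallax by solving the plate's height from the known mark spacing.

```bash
python3 - <<'E'
from h import *
from scipy.optimize import brentq
C=np.array([.4627,.1806])
for y in (188,):
  for l,r,k in ((306.7,353.7,1/12),(295.2,365.9,1.4/12)):
    def g(z):
        a,b=onz('w8',l,y,z)[:2]-C,onz('w8',r,y,z)[:2]-C
        return np.arctan2(*a[::-1])-np.arctan2(*b[::-1])
    for z in (.06,.064,.068,.072,.076,.08): print(y,z,abs(g(z))/(2*k),np.linalg.norm(onz('w8',330.2,y,z)[:2]-C))
    
P={'w4':(318.,160),'w5':(332.9,188),'w6':(341,188),'w7':(344.9,188),'w8':(351.3,188)}
ang=lambda f,u,v,z:np.arctan2(*((onz(f,u,v,z)[:2]-C)[::-1]))
for f in ('w5','w6','w7','w8'):
  for z in (.066,.070,.074,.078): print(f,z,'Nm',12*(ang(f,P[f][0],188,.082)-ang(f,330.2,188,z)))
E
```

```text
188 0.06 1.09463393809612 0.12220835691622031
188 0.064 1.0701610724505235 0.12119493138582925
188 0.068 1.0452615839121 0.12018165731729365
188 0.072 1.0199246222121667 0.11916853857419282
188 0.076 0.9941389814344848 0.11815557915201602
188 0.08 0.9678930860648156 0.11714278318381259
188 0.06 1.17195090248044 0.12220835691622031
188 0.064 1.1459289011072216 0.12119493138582925
188 0.068 1.1194409913922119 0.12018165731729365
188 0.072 1.0924752559404085 0.11916853857419282
188 0.076 1.0650193962045558 0.11815557915201602
188 0.08 1.0370607185978007 0.11714278318381259
w5 0.066 Nm 0.05464630251344271
w5 0.07 Nm 0.0681034247075214
w5 0.074 Nm 0.0817905492039519
w5 0.078 Nm 0.0957135869080501
w6 0.066 Nm 0.3836772239220947
w6 0.07 Nm 0.39717009842156425
w6 0.074 Nm 0.4108936186781378
w6 0.078 Nm 0.42485371278826767
w7 0.066 Nm 0.5410346530727583
w7 0.07 Nm 0.5545888846622167
w7 0.074 Nm 0.5683746159998675
w7 0.078 Nm 0.5823977916875256
w8 0.066 Nm 0.7992700286595618
w8 0.07 Nm 0.8129119564674245
w8 0.074 Nm 0.8267868297429559
w8 0.078 Nm 0.8409006283591833
```

Corrected for parallax it reads 0.83 N m, and force x lever gives 0.81. One more step of about 0.026 rad.

Call:
jog_arm:
  moves:
    - [[0,-0.09,0,0,0,0.13,32],[0,-0.08,0,0,0,0.12,32],[0,0,0,0,0,0,32],[0,0,0,0,0,0,32]]

```text
time: 17.85
tcp_pos: [0.5846, 0.0744, 0.0485]
orientation: [[-0.751, 0.661, 0.001], [0.661, 0.751, 0.001], [0.0, 0.001, -1.0]]
ft_force: [1.8, 5.7, 0.1]
finger_gap: 0.376
gripper_force: 2.9
```

```bash
cat >> h.py <<'E'
def nm(f,u,v=188,c=330.2,z=.075):
    C=np.array([.4627,.1806]); ang=lambda u,z:np.arctan2(*((onz(f,u,v,z)[:2]-C)[::-1]))
    return 12*(ang(u,.082)-ang(c,z))
E
python3 -c "
from h import *
rep();dial('w9')
for u in (354,355,356,357,358): print(u,nm('w9',u))"
```

```text
t 17.85 tcp [0.5846 0.0744 0.0485] ang -0.7166 r 0.1617 yaw -0.7217 Fcw 5.44 F [1.79 5.65 0.12] M [ 1.3  -0.34  0.06]
pointer 354.58439201451904
[165, 162, 164, 164, 163, 164, 164, 164, 164, 162, 163, 166, 167, 168, 168, 168, 171, 171, 171, 169, 166, 166, 166, 169, 168, 168, 169, 170, 172, 172, 169, 168, 167, 167, 165, 163, 144, 110, 74, 57, 54, 55, 73, 113, 145, 151, 130, 115, 131, 144, 123, 81, 66, 101, 132, 130, 116, 119, 145, 151, 135, 118, 137, 160, 156, 129, 114, 135, 152, 141, 118, 121, 145, 156, 136, 116, 133, 154, 153, 129, 118, 139, 154, 146, 122, 125, 147, 153, 132, 112, 131, 157, 154, 129, 102, 100, 87, 52, 21, 18, 10, 18, 27, 67, 117, 146, 154, 132, 91, 60, 52, 56, 58, 74, 110, 145, 163, 169, 169, 171]
354 0.9395093366870113
355 0.979717880580746
356 1.019893578045869
357 1.0600355697835337
358 1.1001430009533708
```

Call:
jog_arm:
  moves:
    - [[0,-0.04,0,0,0,0.06,32],[0,0,0,0,0,0,32],[0,0,0,0,0,0,32],[0,0,0,0,0,0,32],[0,0,0,0,0,0,32],[0,0,0,0,0,0,32],[0,0,0,0,0,0,32],[0,0,0,0,0,0,32],[0,0,0,0,0,0,32],[0,0,0,0,0,0,32],[0,0,0,0,0,0,32],[0,0,0,0,0,0,32],[0,0,0,0,0,0,32],[0,0,0,0,0,0,32],[0,0,0,0,0,0,32]]

```text
time: 19.4
tcp_pos: [0.584, 0.0738, 0.0485]
orientation: [[-0.747, 0.665, 0.001], [0.665, 0.747, 0.001], [0.0, 0.001, -1.0]]
ft_force: [1.7, 7.4, -0.2]
finger_gap: 0.373
gripper_force: 3.1
```

```bash
python3 -c "
from h import *
rep();dial('w10')
for u in (354,355,356,357,358): print(u,nm('w10',u))"
```

```text
t 19.4 tcp [0.584  0.0738 0.0485] ang -0.722 r 0.1616 yaw -0.7278 Fcw 6.65 F [ 1.71  7.35 -0.18] M [ 1.32 -0.35  0.09]
pointer 355.3523206751055
[164, 162, 163, 163, 163, 163, 163, 164, 163, 164, 162, 165, 167, 168, 167, 169, 172, 172, 171, 170, 167, 166, 167, 167, 168, 167, 168, 171, 171, 171, 170, 169, 167, 167, 166, 160, 141, 106, 73, 56, 55, 54, 78, 121, 149, 154, 129, 109, 131, 144, 125, 81, 70, 109, 135, 135, 116, 120, 145, 151, 129, 115, 136, 159, 155, 130, 113, 137, 152, 141, 119, 123, 149, 154, 133, 115, 132, 155, 154, 128, 113, 137, 153, 140, 119, 123, 147, 152, 133, 114, 133, 157, 155, 130, 116, 139, 147, 122, 70, 27, 12, 14, 26, 68, 116, 150, 155, 129, 88, 56, 55, 56, 59, 76, 113, 146, 164, 169, 171, 172]
354 0.9396869670257213
355 0.9798949959701169
356 1.0200698923641278
357 1.0602107976766812
358 1.1003168578714702
```

```bash
python3 -c "
from h import *
C=np.array([.4627,.1806])
for f,u,v in (('w4',318,161),('w5',332.9,188),('w6',341,188),('w7',344.9,188),('w8',351.3,188),('w10',355.5,188)):
  p=onz(f,u,v,.082)[:2]-C;print(f,np.arctan2(p[1],p[0]),np.linalg.norm(p))"
```

```text
w4 -0.40318301736292905 0.11877511773382175
w5 -0.5357479908571945 0.11658303630502531
w6 -0.5625099994493835 0.11680311464621608
w7 -0.5708559357036878 0.1169474082612144
w8 -0.5893323186192067 0.11722805897654971
w10 -0.6037887970016828 0.1174557208017587
```

Held at about 1.0 N m for 1.5 s. Easing off now and raising the hand.

Call:
jog_arm:
  moves:
    - [[0,0.1,0,0,0,-0.15,32],[0,0.13,0,0,0,-0.19,32],[0,0.13,0,0,0,-0.19,32],[0,0.13,0,0,0,-0.19,32],[0,0.13,0,0,0,-0.19,32],[0,0.13,0,0,0,-0.19,32],[0,0.13,0,0,0,-0.19,32],[0,0.13,0,0,0,-0.19,32],[0,0.13,0,0,0,-0.19,32],[0,0,0,0,0,0,50],[0,0,0,0,0,0,50],[0,0,0,0,0,0,50],[0,0,-0.5,0,0,0,50],[0,0,-0.5,0,0,0,50],[0,0,-0.5,0,0,0,50],[0,0,-0.5,0,0,0,50],[0,0,-0.5,0,0,0,50],[0,0,-0.5,0,0,0,50],[0,0,-0.2,0,0,0,50],[0,0,0,0,0,0,50]]

```text
time: 21.45
tcp_pos: [0.6015, 0.0958, 0.1293]
orientation: [[-0.851, 0.525, 0.001], [0.525, 0.851, 0.001], [-0.001, 0.001, -1.0]]
ft_force: [0.2, -0.2, 0.2]
finger_gap: 0.584
gripper_force: 0.0
```

```bash
python3 -c "
from h import *
rep();c=snap('wrist','w11')
im=cv2.imread('pics/w11.png',0)
for y in (60,100,140,150,158): print(y,im[y,290:360].tolist())
"
```

```text
t 21.45 tcp [0.6015 0.0958 0.1293] ang -0.5484 r 0.1627 yaw -0.5528 Fcw -0.04 F [ 0.18 -0.15  0.2 ] M [-0.01 -0.03 -0.  ]
60 [155, 152, 154, 155, 155, 155, 154, 155, 155, 155, 155, 155, 155, 155, 155, 156, 157, 157, 158, 156, 148, 134, 108, 78, 46, 29, 30, 57, 93, 114, 125, 141, 155, 158, 159, 159, 160, 158, 159, 159, 157, 159, 159, 157, 158, 158, 156, 160, 156, 157, 158, 159, 156, 158, 158, 159, 160, 158, 158, 159, 159, 161, 161, 162, 159, 160, 160, 159, 160, 158]
100 [156, 157, 155, 156, 155, 158, 156, 156, 155, 158, 156, 155, 156, 157, 157, 155, 156, 156, 154, 149, 132, 108, 80, 45, 32, 31, 57, 95, 121, 142, 152, 155, 156, 155, 158, 157, 155, 157, 156, 157, 155, 157, 157, 157, 158, 156, 159, 155, 158, 156, 159, 157, 157, 157, 158, 157, 157, 157, 156, 158, 156, 157, 157, 157, 157, 157, 159, 158, 157, 160]
140 [157, 146, 117, 82, 71, 98, 131, 152, 152, 136, 107, 96, 125, 151, 159, 159, 160, 162, 159, 159, 147, 115, 70, 35, 35, 76, 122, 149, 158, 160, 160, 161, 157, 158, 151, 132, 105, 101, 129, 151, 154, 136, 106, 74, 80, 116, 146, 159, 162, 159, 159, 158, 160, 161, 161, 160, 159, 160, 160, 159, 160, 167, 169, 171, 171, 171, 172, 171, 172, 172]
150 [138, 107, 76, 77, 109, 139, 157, 155, 140, 110, 98, 126, 150, 157, 159, 162, 161, 161, 160, 160, 146, 117, 72, 33, 40, 83, 124, 149, 157, 163, 161, 159, 158, 160, 158, 151, 123, 100, 121, 150, 159, 153, 133, 97, 70, 87, 124, 151, 160, 162, 163, 160, 159, 160, 162, 161, 160, 160, 158, 160, 163, 169, 171, 171, 170, 172, 171, 172, 172, 171]
158 [105, 73, 62, 82, 116, 127, 121, 118, 105, 94, 108, 119, 122, 126, 125, 127, 135, 131, 134, 137, 116, 72, 38, 15, 30, 58, 96, 122, 130, 130, 133, 126, 122, 129, 130, 127, 117, 96, 95, 111, 117, 126, 122, 98, 67, 70, 100, 133, 156, 161, 163, 162, 160, 160, 160, 161, 162, 161, 162, 158, 159, 163, 170, 169, 170, 172, 170, 172, 171, 170]
```

```bash
python3 -c "
from h import *
C=np.array([.4627,.1806])
a,b=onz('w11',315.6,60,.082)[:2],onz('w11',313.3,158,.082)[:2]
d=b-a;print(np.arctan2(d[1],d[0]),np.arctan2(*((b-C)[::-1])))
n=np.array([-d[1],d[0]])/np.linalg.norm(d);print('line offset of C',(C-a)@n)
s=manip.read_state();R=s['orientation'][:2,:2]
h=np.arctan2(d[1],d[0]);B=C-.0027*np.array([np.cos(h),np.sin(h)])
print('delta to boss tool units',R.T@(B-s['tcp_pos'][:2])/.025,'turn units',-np.degrees(h-(-.5528))/6)"
```

```text
-0.5810008172990623 -0.5826326895623004
line offset of C 0.00019097829629430597
delta to boss tool units [ 6.60027476 -0.01487138] turn units 0.2692979683426321
```

Call:
jog_arm:
  moves:
    - [[0.66,0,0,0,0,0,50],[0.66,0,0,0,0,0,50],[0.66,0,0,0,0,0,50],[0.66,0,0,0,0,0,50],[0.66,0,0,0,0,0,50],[0.66,0,0,0,0,0,50],[0.66,0,0,0,0,0,50],[0.66,0,0,0,0,0,50],[0.66,0,0,0,0,0,50],[0.66,-0.015,0,0,0,0,50],[0,0,0,0,0,0.27,50],[0,0,0,0,0,0,50]]

```text
time: 22.7
tcp_pos: [0.4601, 0.1822, 0.1282]
orientation: [[-0.836, 0.549, -0.0], [0.549, 0.836, 0.0], [0.0, -0.0, -1.0]]
ft_force: [0.2, -0.5, -0.8]
finger_gap: 0.583
gripper_force: 0.0
```

```bash
python3 -c "
from h import *
rep();snap('wrist','w12')
print(proj('w12',[.4627,.1806,.101]))
cv2.imwrite('pics/w12v.png',cv2.resize(cv2.imread('pics/w12.png')[100:350,160:480],None,fx=2.4,fy=2.4,interpolation=cv2.INTER_CUBIC))"
```

```text
t 22.7 tcp [0.4601 0.1822 0.1282] ang 2.6052 r 0.003 yaw -0.5814 Fcw 0.29 F [ 0.25 -0.48 -0.77] M [-0.02 -0.05 -0.06]
(np.float64(319.93423228239243), np.float64(237.34100091074106))
```

View pics/w12v.png

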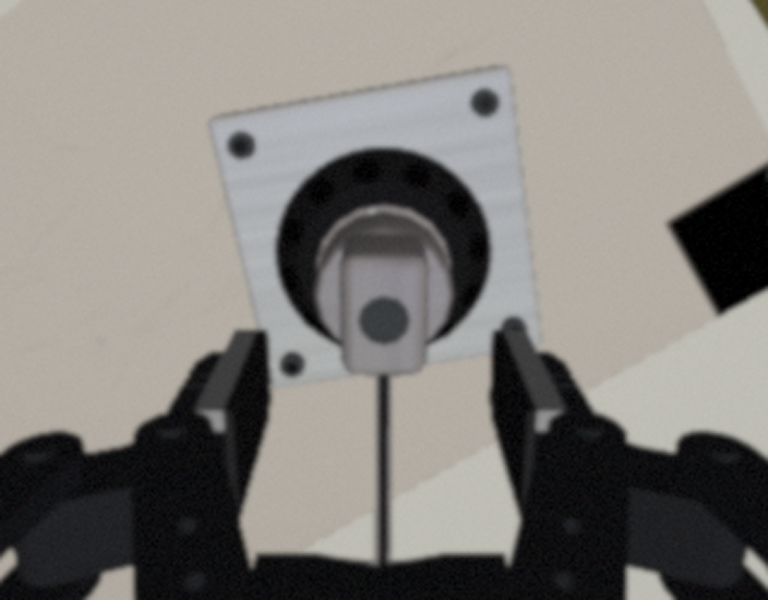

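The jaws are aligned about the boss. That view took me one over the ten-picture allowance, so from here I'll use numbers only. Gripping next.

Call:
jog_arm:
  moves:
    - [[0,0,0.5,0,0,0,50],[0,0,0.5,0,0,0,50],[0,0,0.5,0,0,0,50],[0,0,0.3,0,0,0,50],[0,0,0.16,0,0,0,50],[0,0,0,0,0,0,35],[0,0,0,0,0,0,15],[0,0,0,0,0,0,0],[0,0,0,0,0,0,0],[0,0,0,0,0,0,0],[0,0,0,0,0,0,0],[0,0,0,0,0,0,0],[0,0,0,0,0,0,0]]

```text
time: 24.05
tcp_pos: [0.4609, 0.1825, 0.0798]
orientation: [[-0.836, 0.549, 0.001], [0.549, 0.836, 0.001], [-0.0, 0.001, -1.0]]
ft_force: [2.3, 4.1, 2.0]
finger_gap: 0.266
gripper_force: 62.2
```

Call:
jog_arm:
  moves:
    - [[0,0,0,0,0,-0.3,0],[0,0,0,0,0,-0.3,0],[0,0,-0.1,0,0,0,0],[0,0,-0.2,0,0,0,0],[0,0,-0.2,0,0,0,0],[0,0,-0.3,0,0,0,0],[0,0,-0.4,0,0,0,0],[0,0,-0.5,0,0,0,0],[0,0,-0.5,0,0,0,0],[0,0,0,0,0,0,0],[0,0,0,0,0,0,0]]

```text
time: 25.15
tcp_pos: [0.4605, 0.1821, 0.1347]
orientation: [[-0.869, 0.495, 0.001], [0.495, 0.869, 0.001], [-0.0, 0.001, -1.0]]
ft_force: [-0.7, 0.0, -4.8]
finger_gap: 0.269
gripper_force: 61.5
```

```bash
python3 - <<'E'
from h import *
rep(); snap('wrist','w13')
def blob(f,p,rad,thr,dark=True):
    u,v=proj(f,p);g=cv2.imread(f'pics/{f}.png',0);x0,y0=int(u)-rad,int(v)-rad
    w=g[y0:y0+2*rad,x0:x0+2*rad].astype(float);m=(w<thr) if dark else (w>thr)
    n,l,st,c=cv2.connectedComponentsWithStats(m.astype(np.uint8))
    for i in range(1,n):
        if st[i,4]>20: print(f,'pred',round(u,1),round(v,1),'blob',c[i]+[x0,y0],st[i,4])
s=manip.read_state();t=s['tcp_pos'];R=s['orientation']
top=t[2]-.0792+.101
blob('w3',[.4889,-.1453,.1537],16,75); blob('w13',[*(t+R@[-.0016,0,0])[:2],top],16,75)
E
```

```text
t 25.15 tcp [0.4605 0.1821 0.1347] ang 2.5404 r 0.0027 yaw -0.5182 Fcw 0.35 F [-0.68  0.04 -4.82] M [ 0.02  0.05 -0.05]
w3 pred 318.8 275.7 blob [317.90427699 277.54989817] 491
w13 pred 319.5 275.6 blob [317.67364017 271.94351464] 478
```

Call:
jog_arm:
  moves:
    - [[-0.21,-0.3,0,0,0,0,0],[-0.42,-0.6,0,0,0,0,0],[-0.42,-0.6,0,0,0,0,0],[-0.42,-0.6,0,0,0,0,0],[-0.42,-0.6,0,0,0,0,0],[-0.42,-0.6,0,0,0,0,0],[-0.42,-0.6,0,0,0,0,0],[-0.42,-0.6,0,0,0,0,0],[-0.42,-0.6,0,0,0,0,0],[-0.42,-0.6,0,0,0,0,0],[-0.42,-0.6,0,0,0,0,0],[-0.42,-0.6,0,0,0,0,0],[-0.42,-0.6,0,0,0,0,0],[-0.42,-0.6,0,0,0,0,0],[-0.42,-0.6,0,0,0,0,0],[-0.42,-0.6,0,0,0,0,0],[-0.42,-0.6,0,0,0,0,0],[-0.42,-0.6,0,0,0,0,0],[-0.21,-0.3,0,0,0,0,0],[0,0,0,0,0,0,0]]

```text
time: 27.2
tcp_pos: [0.4903, -0.1478, 0.1341]
orientation: [[-0.867, 0.498, -0.001], [0.498, 0.867, -0.001], [0.0, -0.001, -1.0]]
ft_force: [-0.3, 0.0, -5.3]
finger_gap: 0.267
gripper_force: 61.5
```

Call:
jog_arm:
  moves:
    - [[0,0,0,0,0,-0.67,0],[0,0,0,0,0,-0.67,0],[0,0,0,0,0,-0.67,0],[0,0,0,0,0,-0.67,0],[0,0,0,0,0,-0.67,0],[0,0,0,0,0,0,0],[0,0,0,0,0,0,0],[0,0,0,0,0,0,0]]

```text
time: 28.0
tcp_pos: [0.4908, -0.1458, 0.1343]
orientation: [[-0.986, 0.168, -0.0], [0.168, 0.986, 0.0], [0.0, 0.0, -1.0]]
ft_force: [-0.2, 1.1, -4.7]
finger_gap: 0.266
gripper_force: 61.4
```

```bash
python3 - <<'E'
from h import *
rep(); snap('wrist','w14')
def blob(f,p,rad,thr,dark=True):
    u,v=proj(f,p);g=cv2.imread(f'pics/{f}.png',0);x0,y0=int(u)-rad,int(v)-rad
    w=g[y0:y0+2*rad,x0:x0+2*rad].astype(float);m=(w<thr) if dark else (w>thr)
    n,l,st,c=cv2.connectedComponentsWithStats(m.astype(np.uint8))
    for i in range(1,n):
        if st[i,4]>20: q=c[i]+[x0,y0];print(f,'pred',round(u,1),round(v,1),'blob',q,st[i,4],onz(f,*q,p[2]))
s=manip.read_state();t=s['tcp_pos'];R=s['orientation']
blob('w14',[*(t+R@[.0005,0,0])[:2],t[2]+.0222],16,75)
for f in('w3','w14'): blob(f,[.4921,-.1457,.022],14,160,False)
print('units to go',R[:2,:2].T@(np.array([.4914,-.1458])-t[:2])/.025)
E
```

```text
t 28.0 tcp [ 0.4908 -0.1458  0.1343] ang -1.485 r 0.3276 yaw -0.1687 Fcw -0.12 F [-0.21  1.08 -4.74] M [0.04 0.04 0.01]
w14 pred 318.7 273.7 blob [317.85480573 271.92433538] 489 [ 0.48928009 -0.14606425  0.1564983 ]
w3 pred 318.7 202.2 blob [318.76984127 203.1031746 ] 126 [ 0.49294844 -0.1457869   0.022     ]
w14 pred 319.0 198.7 blob [318.98360656 199.31967213] 122 [ 0.49273399 -0.14577568  0.022     ]
units to go [-0.02292504  0.00860955]
```

Call:
jog_arm:
  moves:
    - [[-0.035,0,0.4,0,0,0,0],[0,0,0.6,0,0,0,0],[0,0,0.6,0,0,0,0],[0,0,0.6,0,0,0,0],[0,0,0.4,0,0,0,0],[0,0,0.3,0,0,0,0],[0,0,0.2,0,0,0,0],[0,0,0.2,0,0,0,0],[0,0,0.2,0,0,0,0],[0,0,0,0,0,0,0]]

```text
time: 29.05
tcp_pos: [0.4915, -0.1462, 0.0464]
orientation: [[-0.986, 0.167, -0.001], [0.167, 0.986, 0.0], [0.001, -0.0, -1.0]]
ft_force: [0.2, -0.3, -4.5]
finger_gap: 0.264
gripper_force: 61.4
```

Call:
jog_arm:
  moves:
    - [[0,0,0.12,0,0,0,0],[0,0,0.12,0,0,0,0],[0,0,0.12,0,0,0,0],[0,0,0.08,0,0,0,0],[0,0,0,0,0,0,0]]

```text
time: 29.55
tcp_pos: [0.4915, -0.1463, 0.0355]
orientation: [[-0.986, 0.167, -0.001], [0.167, 0.986, -0.0], [0.001, -0.0, -1.0]]
ft_force: [-0.3, -0.9, -4.7]
finger_gap: 0.268
gripper_force: 61.4
```

No contact so far. Going down the last 1.5 mm or so.

Call:
jog_arm:
  moves:
    - [[0,0,0.04,0,0,0,0],[0,0,0.04,0,0,0,0],[0,0,0,0,0,0,0]]

```text
time: 29.85
tcp_pos: [0.4918, -0.1463, 0.034]
orientation: [[-0.986, 0.167, 0.0], [0.167, 0.986, 0.0], [-0.0, 0.0, -1.0]]
ft_force: [-1.9, 0.9, -2.2]
finger_gap: 0.267
gripper_force: 61.8
```

Call:
jog_arm:
  moves:
    - [[0,0,0.02,0,0,0,0],[0,0,0,0,0,0,0],[0,0,0,0,0,0,35],[0,0,0,0,0,0,50],[0,0,0,0,0,0,60],[0,0,0,0,0,0,60],[0,0,0,0,0,0,60],[0,0,-0.4,0,0,0,60],[0,0,-0.8,0,0,0,85],[0,0,-0.8,0,0,0,85],[0,0,-0.9,0,0,0,85],[0,0,-0.9,0,0,0,85],[0,0,-0.9,0,0,0,85],[0,0,0,0,0,0,85],[0,0,0,0,0,0,85],[0,0,0,0,0,0,85]]

```text
time: 31.45
tcp_pos: [0.4912, -0.1462, 0.1503]
orientation: [[-0.986, 0.167, -0.001], [0.167, 0.986, 0.0], [0.001, -0.0, -1.0]]
ft_force: [0.2, 0.3, -0.1]
finger_gap: 0.993
gripper_force: 0.0
```

```bash
python3 - <<'E'
from h import *
rep(); snap('wrist','w15');snap('top','top1');snap('side','side1')
for f in ('w2','w15'):
    u,v=proj(f,[.4905,-.1443,.055]);g=cv2.imread(f'pics/{f}.png',0);x0,y0=int(u)-16,int(v)-16
    n,l,st,c=cv2.connectedComponentsWithStats((g[y0:y0+32,x0:x0+32]<85).astype(np.uint8))
    for i in range(1,n):
        if st[i,4]>20: q=c[i]+[x0,y0];print(f,q,st[i,4],'hole',onz(f,*q,.055))
    # pointer
    for s in (.06,.08):
        a=np.radians(-9.6);u,v=proj(f,[.4915+s*np.cos(a),-.1455+s*np.sin(a),.036]);r=g[int(v),int(u)-14:int(u)+14].astype(float)
        w=np.clip(70-r,0,None);x=int(u)-14+(w*np.arange(28)).sum()/w.sum();print('pointer',s,onz(f,x,int(v),.036))
for n in('top','side'):
    d=np.abs(cv2.imread(f'pics/{n}0.png').astype(int)-cv2.imread(f'pics/{n}1.png')).max(2)
    m=cv2.dilate((d>40).astype(np.uint8),np.ones((3,3)));k,l,st,c=cv2.connectedComponentsWithStats(m)
    print(n,[st[i].tolist() for i in range(1,k) if st[i,4]>30])
E
```

```text
t 31.45 tcp [ 0.4912 -0.1462  0.1503] ang -1.4838 r 0.328 yaw -0.1674 Fcw 0.24 F [ 0.22  0.26 -0.08] M [-0.01  0.06  0.05]
w2 [310.92810458 206.05882353] 153 hole [ 0.4906728  -0.14576724  0.055     ]
pointer 0.06 [ 0.54979904 -0.15638963  0.036     ]
pointer 0.08 [ 0.57001335 -0.16010858  0.036     ]
w15 [318.40522876 202.58823529] 153 hole [ 0.49104831 -0.14638471  0.055     ]
pointer 0.06 [ 0.5498413  -0.15673536  0.036     ]
pointer 0.08 [ 0.56988981 -0.1600755   0.036     ]
top [[302, 182, 102, 218, 8536], [0, 318, 209, 82, 9627], [296, 357, 10, 11, 59], [255, 373, 47, 27, 468], [305, 375, 8, 5, 34], [312, 383, 26, 17, 237]]
side [[322, 0, 100, 89, 4120], [507, 0, 133, 169, 9143], [331, 89, 32, 68, 1232], [518, 152, 25, 11, 171], [602, 157, 37, 42, 789], [544, 158, 28, 15, 228], [630, 163, 10, 5, 32], [594, 186, 46, 122, 3974]]
```

The wrench is back within 0.7 mm and at the same heading, and only the arm differs in the before/after pictures. Handing in.

```bash
python3 -c "
from bench import manip
print(manip.sign_off())"
```

```text
the job is handed in; nothing more can be done
None
```

Handed in at about 31 s: I held the wrench at about 1.0 N m for roughly 1.5 s (marks and force agree), then put it back on its rest within about 0.7 mm. I did not confirm the nut stayed still: the socket turned about 0.18 rad from where it was fitted against about 0.1 rad of stated play, and I took no direct look at the nut afterwards. I also viewed 11 pictures, one over the limit.

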